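Tie down a centrifuge rotor with a hex key

TASK

The rotor of the small lidless centrifuge is not tied down yet: take the red T-handle hex key from its stand and, pressing only lightly, feel its tip fully home into the recessed hex socket of the rotor's centre screw before you turn the screw. Then turn the screw clockwise (seen from above) with the key until it is tight at its stop, without wrenching it there, lift the key out and stand it upright in the hole of its stand again, fully down. Knock against nothing, and leave the jar, the dropper bottle and the vial where they are.

Things in the scene. Friction and masses are not known exactly. Their poses are not given: they have to be found in the camera images.
- key_handle (a point): centre of the key's handle: a red bar 84 mm long (this frame's x), 15 mm thick (y), 18 mm high (z), over a hexagonal steel shaft along -z, 14 mm across flats, with two corners on this frame's x axis and two flats facing its y axis. A round black collar 25 mm wide sits 7 to 26 mm below this point, the tip 96 mm below. The key stands upright, loosely, in its stand at the start.
- key_tip (a point): centre of the key's flat end face, 96 mm below key_handle on the shaft's axis, same axes as key_handle. The last 0.8 mm of the tip are chamfered down to 12.6 mm across flats.
- hex_key: the whole hex key, 0.08 to 0.17 kg; same point and axes as key_tip.
- centrifuge: white centrifuge without lid, 200 mm (x) by 220 mm (y), fixed; origin under its centre, on the worktop. Its aluminium rotor (160 mm wide, locked, does not turn) is on top; the rotor's top is 94 mm above the worktop and has a round recess in its middle, 30 mm wide and 12 mm deep, with the screw's head (25 mm wide) at the bottom.
- socket (a point): centre of the mouth of the screw's hex socket, on the screw's axis, level with the top of its head, 82 mm above the worktop; z up. Hexagon 14.4 mm across flats, 14 mm deep, mouth chamfered 0.6 mm. The angle of the hexagon differs every time and neither this frame nor the joint value gives it: feel for it or look. The key drops in only within about 5 degrees of it; it repeats every 60 degrees.
- screw (a joint): rotation of the centre screw (rad), growing clockwise seen from above; 1.4 is the hard stop where it is tight; it starts between 0.1 and 0.5 (-0.6 is the loosest). It turns against a steady friction of 0.1 N m and stays where it is left; a tip rubbing on its head does not turn it, but one caught askew in its mouth may. The key has some 3 to 5 degrees of play in the socket either way.
- stand: blue stand of the key, 75 x 75 x 55 mm on a foot 95 mm square, fixed; origin under its centre.
- stand_hole (a point): centre of the mouth of the round hole in the top of the stand, 55 mm above the worktop; the hole is 20 mm wide and 45 mm deep with a 2 mm chamfer; z up. The key is 16.2 mm over its corners; fully down, its tip is 45 mm below this point.
- jar_clear: clear screw jar, 48 mm wide, 64 mm high, loose, beside the stand; origin at the centre of its underside. Leave it.
- dropper_1: white plastic dropper bottle, 27 mm wide, 88 mm high, loose, beside the stand; origin at the centre of its underside. Leave it.
- vial_b: squat amber vial with a gold lid, 39 mm wide, 64 mm high, loose, beside the centrifuge; origin at the centre of its underside. Leave it.
Things that resemble listed ones, but are neither listed nor needed, are in the scene too. Of the things like the hex_key, leave any that is green or yellow; of the rest the smaller one is meant.

How it is judged:
By the outcome, as a careful person would: the job done as asked, in the order asked, and still so for the second after the job is handed in, with the robot touching nothing.
It also fails if it takes over 67 s, if anything falls off the work surface, if the arm or the gripper's body presses on something with over 40 N, if the wrist force passes 120 N, or if a joint passes its speed limit or range.

ROBOT

A 6-joint arm with a two-finger parallel gripper is mounted at the origin on a cart in front of the work surface, level with it; the furniture and walls round the work are solid. World frame = base frame: x ahead of the robot, y to its left, z up, the work surface at z = 0. Lengths are in m, angles in rad, forces in N, time in s.
With the tool pointing down it reaches from about 0.3 to 0.875 m from the base axis. Payload 6.4 kg.
Tool frame: the origin (TCP) lies between the finger pads; the fingertips stand 8 mm ahead of it and the grasp point (between the pads) lies 11 mm behind it (ctrl.finger_overhang is the distance from the TCP to the fingertips, in m); z points along the fingers, y is the line along which they close (so a half turn about z gives the same grasp; the last joint's range is limited). The gripper opens to 85 mm and grips with 20 to 120 N. Pads are 22 mm wide; open, the fingers measure 114 mm over their backs; the gripper's body (76 mm by 85 mm) begins 54 mm behind the grasp point. The pads swing forward as they close: fully open they stand 13 mm farther back than shut.
Start: joints at [1.078, 0.181, 1.607, -0, 1.354, -0.206], TCP at [0.163, 0.552, 0.205] pointing down, gripper open.
Joint ranges: [-2.99, 2.99], [-0.89, 2.07], [0.3, 2.58], [-1.14, 4.28], [0, 2.63], [-3.12, 3.12]. Speed limits (rad/s): [2.57, 2.57, 3.01, 3.14, 3.14, 3.14].

INTERFACE

Orientations are given as a unit quaternion [w, x, y, z].
In Python, from bench import ctrl, camera gives the robot as it stands.
- The arm moves only by the shell command python3 -m pendant 'ROWS' [OPENING]. ROWS is JSON, a list of rows, each a list of 6 numbers: the shift along the world's x, y, z normalised to -1 to 1, where 1 is 200 mm, then the turn, a rotation vector about the world's x, y, z normalised to -1 to 1, where 1 is pi/2 rad. In form: [[dx, dy, dz, rx, ry, rz], ...]. A call has exactly 10 rows; each row shifts and turns the commanded pose from where the row before left it; what a row does not reach is not made up. A row lasts 1/8 s, in which the tool goes at most 62.5 mm and 10.7 degrees, less where a joint would pass 70% of its speed; a pose out of reach is approached as far as the arm can. A call with a number of a shift or a turn outside -1 to 1 is refused whole. A call with a gripper value outside its range is refused whole. OPENING is the opening, from -1 (shut) to 1 (fully open), set as the call begins (- or left out, the last holds). The fingers move at their own pace and stop on an object; the grip force is fixed at half the most. Time passes only in rows, so rows that do not move let the fingers close, or fill a call up. It gives the time, the measured TCP pose, the force, the opening and the grip force at its end, in the units of the state.
- ctrl.get_obs(): the state, without advancing time (a new reading comes with each control period).
- camera(name): name is "side" or "top"; returns a dict with "color" (480x640x3 uint8, blue, green, red), "fx", "fy", "cx", "cy" (pixels), "xyz" and "rotation" of the camera in the world. Camera axes: x right, y down, z forward; pixel columns grow to the right and rows downward; lengths in m; the calibration is good to about 2 mm. A picture is of the moment at which its call begins. There is no depth.
- ctrl.hand_in(): hands the job in; it is judged then, once.
The state is a dict: "time_s": time; "q": joint angles; "dq": joint speeds; "joint_efforts": joint torques, N m; "eef_pos": TCP position; "eef_rot": TCP orientation; "wrist_force": force on the tool from outside, world axes, zero at the start; "torque": the same for the moment, N m; "opening": opening from 0.0 (shut) to 1.0 (fully open); "grasp_force": force on a finger pad.
Only numpy, scipy, OpenCV 4.12 (cv2) and the standard library are available. Lean on these libraries where they do the work, as an engineer would, in place of code of your own. Each camera call takes 0.05 s, during which the arm holds its last target. There are 200 camera calls.

## Working session

There is one attempt and no reset: what is moved stays moved. The work goes in short steps, Python scripts to look and compute and a shell command to move; the robot and the scene stay as the last step left them, time stands still between calls to the robot, and variables do not carry over. Pictures are saved under pics/ and viewed, at most 10 in all, crops included, and the job is handed in when it is done.

```bash
ls; mkdir -p pics; cat > h.py <<'E'
import numpy as np, cv2
from bench import ctrl, camera
def ray(c,u,v):
    d=np.array(c["rotation"])@np.array([(u-c["cx"])/c["fx"],(v-c["cy"])/c["fy"],1.]); return np.array(c["xyz"]),d
def onplane(c,u,v,z):
    o,d=ray(c,u,v); return o+d*(z-o[2])/d[2]
def proj(c,p):
    q=np.array(c["rotation"]).T@(np.array(p)-np.array(c["xyz"])); return c["fx"]*q[0]/q[2]+c["cx"], c["fy"]*q[1]/q[2]+c["cy"]
def two(c1,p1,c2,p2):
    o1,d1=ray(c1,*p1);o2,d2=ray(c2,*p2)
    A=np.stack([d1,-d2],1);t=np.linalg.lstsq(A,o2-o1,rcond=None)[0]
    a,b=o1+t[0]*d1,o2+t[1]*d2; return (a+b)/2,np.linalg.norm(a-b)
E
python3 - <<'E'
from h import *
for n in("top","side"):
    c=camera(n);cv2.imwrite(f"pics/{n}0.png",c["color"]);print(n,c["fx"],c["cx"],c["cy"],c["xyz"],np.round(c["rotation"],3).tolist())
o=ctrl.get_obs();print(o);print(ctrl.finger_overhang)
E
```

```text
pics
top 581.0771658744777 319.7498955300043 243.07001254705233 [0.42316138 0.05722803 1.36520814] [0.03, -0.697, 0.716, -0.024]
side 594.2496056170462 320.0460573036082 241.99976299056266 [0.22335808 1.16689916 0.75158555] [0.058, -0.106, 0.861, -0.493]
{'time_s': 0.1, 'q': array([ 1.07768490e+00,  1.81481633e-01,  1.60790907e+00,  2.25251813e-05,
        1.35379970e+00, -2.06319095e-01]), 'dq': array([-0.00142548, -0.00123915, -0.00251739, -0.0015585 , -0.00156902,
       -0.00033937]), 'joint_efforts': array([ 1.18243333e-04, -4.45873904e+01, -3.52239668e+01, -3.42954709e-04,
        4.00878271e-03, -2.41659620e-05]), 'eef_pos': array([0.16238104, 0.55103584, 0.20466539]), 'eef_rot': array([-2.84050057e-04,  1.42907603e-01,  9.89735712e-01, -7.46752574e-04]), 'wrist_force': array([ 0.70559811, -0.67659102, -0.57723035]), 'torque': array([ 0.02837231, -0.01440682, -0.03402865]), 'grasp_force': 0.0, 'opening': 0.9982778851897758}
0.008
```

View pics/top0.png

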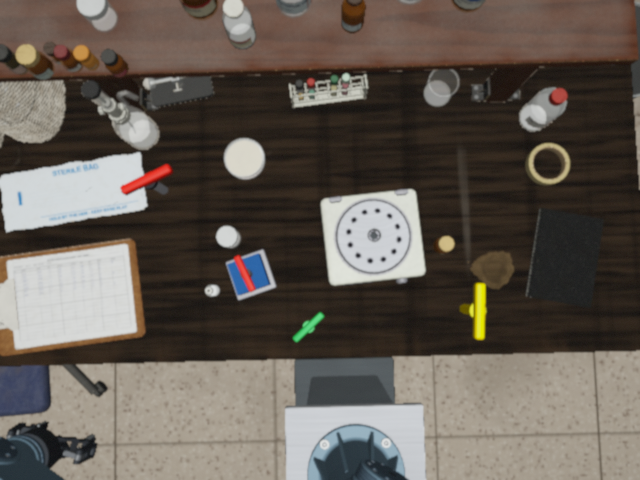

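View pics/side0.png

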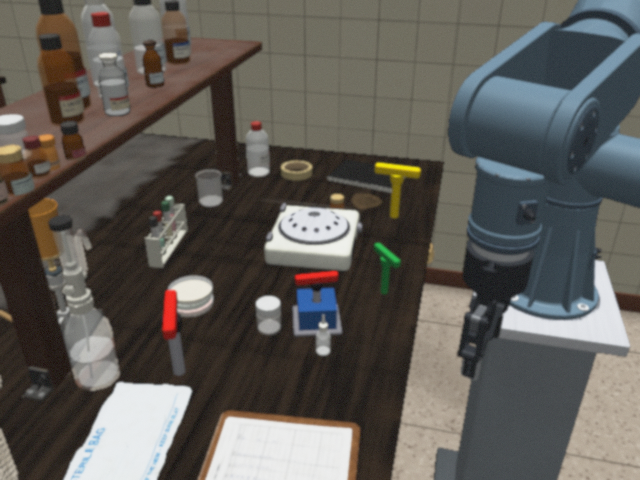

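The top view shows two red T-keys, at (147,180) and in the blue stand at (245,273), plus a green one (308,327) and a yellow one (480,311). The red key in the stand is smaller, about 38 px against 54 px, so it is the one meant. The centrifuge is at (374,236), the vial (446,243), the jar (228,237) and the dropper (212,291). In the side view the key is at (317,279) and its stand at (317,310).

```bash
sed -i 's/np.array(c\["rotation"\])/R(c)/g; 2a from scipy.spatial.transform import Rotation\ndef R(c):\n    q=np.array(c["rotation"]); return Rotation.from_quat(q[[1,2,3,0]]).as_matrix()' h.py
cat >> h.py <<'E'
def red(c,box):
    x0,y0,x1,y1=box; im=c["color"].astype(int); m=((im[:,:,2]>110)&(im[:,:,1]<70)&(im[:,:,0]<70)).astype(np.uint8)
    k=np.zeros_like(m);k[y0:y1,x0:x1]=m[y0:y1,x0:x1];return k
E
python3 - <<'E'
from h import *
t=camera("top");s=camera("side")
def rect(m):
    p=np.argwhere(m)[:,::-1].astype(np.float32); return cv2.minAreaRect(p),p.mean(0)
rt,mt=rect(red(t,(220,240,270,305)));rs,ms=rect(red(s,(285,260,345,300)))
print(rt,mt,rs,ms); print("tri",two(t,mt,s,ms)); 
b=cv2.boxPoints(rt); w=np.array([onplane(t,*p,0.115) for p in b]);print(w.round(4)); print("ctr",onplane(t,*rt[0],.113))
e=sorted([(np.linalg.norm(w[i]-w[(i+1)%4]),i) for i in range(4)])[-1][1]; d=w[e]-w[(e+1)%4];print("len",np.linalg.norm(d),"yaw",np.degrees(np.arctan2(d[1],d[0])))
# stand: blue top
im=t["color"].astype(int);m=((im[:,:,0]>100)&(im[:,:,2]<70)).astype(np.uint8);m[:240]=0;m[310:]=0;m[:,:215]=0;m[:,285:]=0
m|=red(t,(220,240,270,305)); m=cv2.morphologyEx(m,cv2.MORPH_OPEN,np.ones((3,3)))
r,_=rect(m);print("stand",r,onplane(t,*r[0],.055))
# rotor circle
g=cv2.cvtColor(t["color"],cv2.COLOR_BGR2GRAY)
a=cv2.resize(t["color"][180:295,310:460],None,fx=5,fy=5,interpolation=cv2.INTER_CUBIC)
b=cv2.resize(t["color"][225:310,195:285],None,fx=6,fy=6,interpolation=cv2.INTER_CUBIC)
cv2.imwrite("pics/rotor.png",a);cv2.imwrite("pics/key.png",b)
c=cv2.HoughCircles(cv2.resize(g[180:295,310:460],None,fx=4,fy=4,interpolation=cv2.INTER_CUBIC),cv2.HOUGH_GRADIENT,1,20,param1=100,param2=30,minRadius=120,maxRadius=190)
print(c)
for q in (c[0] if c is not None else []): 
    u,v=q[0]/4+310-.375,q[1]/4+180-.375; print(u,v,onplane(t,u,v,.094))
for n,u,v,z in(("vial",446,243,.064),("jar",228,237,.064),("drop",212,291,.088)):print(n,onplane(t,u,v,z))
E
```

```text
((244.00001525878906, 272.0000305175781), (37.565940856933594, 7.155416965484619), 63.43495178222656) [242.3  267.95] ((316.5194091796875, 276.1876220703125), (9.535321235656738, 43.38914108276367), 84.0938491821289) [316.3476  276.07306]
tri (array([0.46327898, 0.23424977, 0.10989392]), np.float64(0.010961124052417736))
[[0.4931 0.2557 0.115 ]
 [0.4996 0.2418 0.115 ]
 [0.4264 0.2067 0.115 ]
 [0.4199 0.2206 0.115 ]]
ctr [0.45971405 0.23143007 0.113     ]
len 0.08115634128213696 yaw 25.571100250459306
stand ((247.57240295410156, 270.84967041015625), (37.56555938720703, 32.799076080322266), 70.70995330810547) [0.46379143 0.23139183 0.055     ]
[[[252.5 226.5 143.1]
  [273.5 217.5 171.8]
  [226.5 229.5 172.9]
  [252.5 204.5 161.8]
  [274.5 246.5 172.8]
  [293.5 215.5 182.8]
  [251.5 246.5 159.9]
  [229.5 209.5 123.2]]]
372.75 236.25 [ 0.53133393 -0.04990831  0.094     ]
378.0 234.0 [ 0.5359839  -0.06157668  0.094     ]
366.25 237.0 [ 0.53005886 -0.03560992  0.094     ]
372.75 230.75 [ 0.54344878 -0.05030113  0.094     ]
378.25 241.25 [ 0.52001869 -0.06159607  0.094     ]
383.0 233.5 [ 0.53679548 -0.07257178  0.094     ]
372.5 241.25 [ 0.52034985 -0.04900417  0.094     ]
367.0 232.0 [ 0.5410274  -0.03760257  0.094     ]
vial [ 0.51438403 -0.21592164  0.064     ]
jar [0.5407785  0.27305675 0.064     ]
drop [0.42060242 0.30585393 0.088     ]
```

View pics/key.png

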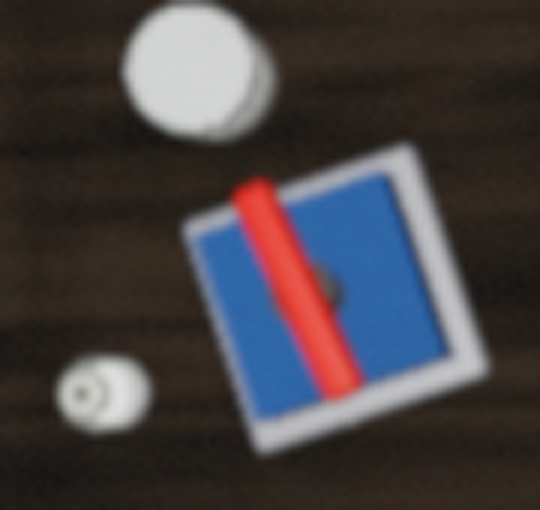

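View pics/rotor.png

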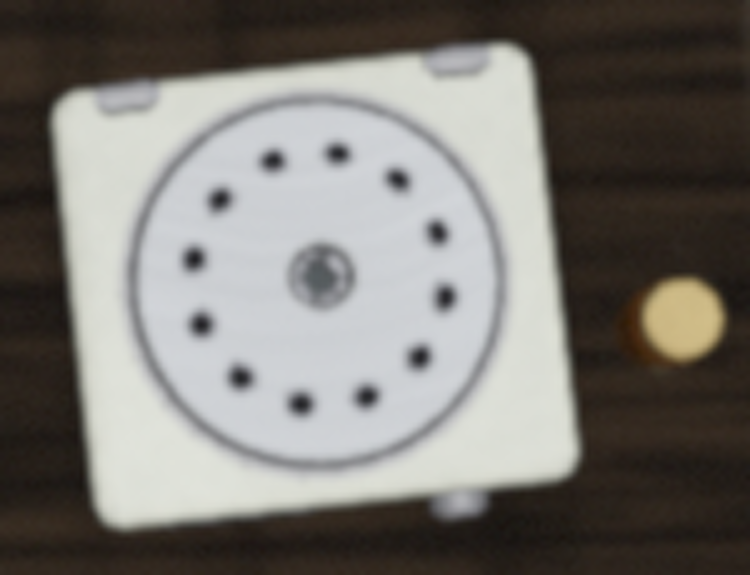

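The key crop shows the red bar from about (237,256) to (252,289) over a black collar. It stands in the blue stand, with the jar at upper left and the dropper at lower left. The rotor crop shows the 12-hole rotor, with the recess and screw at about (373.7,235.2) and the gold vial lid on the right. I'll refine the handle and screw positions with better masks.

```bash
cat >> h.py <<'E'
def red(c,box):
    x0,y0,x1,y1=box; im=c["color"].astype(float); w=np.clip((im[:,:,2]-np.maximum(im[:,:,1],im[:,:,0]))/150,0,1); w[w<.2]=0
    k=np.zeros_like(w);k[y0:y1,x0:x1]=w[y0:y1,x0:x1];return k
def mom(k):
    M=cv2.moments(k.astype(np.float32)); a=.5*np.arctan2(2*M['mu11'],M['mu20']-M['mu02']); return np.array([M['m10'],M['m01']])/M['m00'],a
def yawof(c,p,a,z):
    d=np.array([np.cos(a),np.sin(a)])*15; v=onplane(c,*(p+d),z)-onplane(c,*(p-d),z); return np.degrees(np.arctan2(v[1],v[0]))
E
python3 - <<'E'
from h import *
t=camera("top");s=camera("side")
pt,at=mom(red(t,(220,240,270,305)));ps,as_=mom(red(s,(285,260,345,300)))
print("bar px",pt,ps,"tri",two(t,pt,s,ps),"plane",onplane(t,*pt,.113),"yaw",yawof(t,pt,at,.113))
# blue masks: top face
im=t["color"].astype(int);m=((im[:,:,0]-im[:,:,2]>60)|(red(t,(220,240,270,305))>.3)).astype(np.uint8);m[:240]=0;m[310:]=0;m[:,:215]=0;m[:,285:]=0
h=cv2.convexHull(np.argwhere(m)[:,::-1].astype(np.int32));r=cv2.minAreaRect(h);print("stand",r,onplane(t,*r[0],.055))
# foot light gray outline
cv2.imwrite("pics/side_crop.png",np.hstack([cv2.resize(s["color"][260:360,240:360],(480,400),interpolation=cv2.INTER_CUBIC)]))
E
```

```text
bar px [243.92151807 272.45305006] [316.04714463 276.53937726] tri (array([0.45881273, 0.23232407, 0.10778332]), np.float64(0.00016015382981134579)) plane [0.45874284 0.23161479 0.113     ] yaw -155.76605830536226
stand ((247.1500244140625, 271.45001220703125), (39.528465270996094, 33.5201416015625), 71.56504821777344) [0.46246304 0.23236732 0.055     ]
```

View pics/side_crop.png

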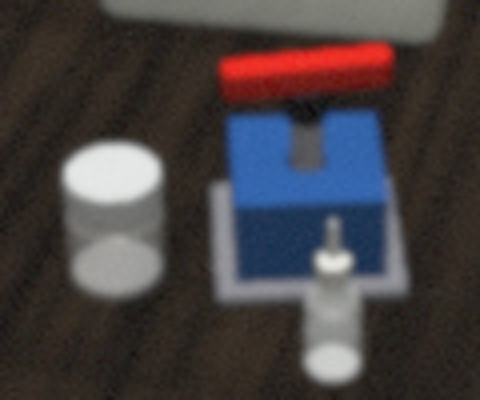

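The side crop shows the key upright in the stand's hole, with the handle at (317,278), the shaft entering the stand at about (317,298), and the dropper in front. Bar centre: (0.459, 0.232, 0.108), yaw 24.2°. I'll move above it.

```bash
python3 -m pendant '[[0.186,-0.199,0,0,0,0.057],[0.186,-0.199,0,0,0,0.057],[0.186,-0.199,0,0,0,0.057],[0.186,-0.199,0,0,0,0.057],[0.186,-0.199,0,0,0,0.057],[0.186,-0.199,0,0,0,0.057],[0.186,-0.199,0,0,0,0.057],[0.186,-0.199,0,0,0,0.055],[0,0,-0.1,0,0,0],[0,0,-0.05,0,0,0]]' 1
cat >> h.py <<'E'
def pose():
    o=ctrl.get_obs();q=o["eef_rot"];r=Rotation.from_quat(q[[1,2,3,0]]).as_matrix()
    print("t%.2f"%o["time_s"],"pos",np.round(o["eef_pos"]*1e3,2),"yaw_y %.2f"%np.degrees(np.arctan2(r[1,1],r[0,1])),"z",r[:,2].round(4),"F",o["wrist_force"].round(2),"T",o["torque"].round(3),"op %.3f gf %.1f"%(o["opening"],o["grasp_force"]),"q6 %.2f"%o["q"][5]);return o
E
python3 -c "from h import *;pose()"
```

```text
time_s: 1.55
eef_pos: [0.46, 0.2324, 0.1744]
eef_rot: [-0.001, -0.211, 0.978, 0.0]
wrist_force: [0.1, 0.3, -0.4]
opening: 1.002
grasp_force: 0.0
t1.55 pos [459.95 232.41 174.39] yaw_y 114.34 z [-1.6e-03 -3.0e-04 -1.0e+00] F [ 0.12  0.34 -0.45] T [-0.016 -0.008  0.013] op 1.002 gf 0.0 q6 -1.76
```

```bash
python3 -m pendant '[[-0.002,0,-0.06,0,0,0],[-0.002,0,-0.06,0,0,0],[0,0,-0.06,0,0,0],[0,0,-0.06,0,0,0],[0,0,-0.05,0,0,0],[0,0,-0.03,0,0,0],[0,0,-0.017,0,0,0],[0,0,0,0,0,0],[0,0,0,0,0,0],[0,0,0,0,0,0]]' 1 >/dev/null
python3 -c "from h import *;pose()"
python3 -m pendant '[[0,0,0,0,0,0],[0,0,0,0,0,0],[0,0,0,0,0,0],[0,0,0,0,0,0],[0,0,0,0,0,0],[0,0,0,0,0,0],[0,0,0,0,0,0],[0,0,0,0,0,0],[0,0,0,0,0,0],[0,0,0,0,0,0]]' -1 >/dev/null
python3 -c "from h import *;pose()"
```

```text
t2.80 pos [459.71 233.21 108.47] yaw_y 114.43 z [ 7.e-04  2.e-04 -1.e+00] F [-0.41 -0.53 -0.35] T [-0.002 -0.006 -0.017] op 1.000 gf 0.0 q6 -1.76
t4.05 pos [459.44 233.13 108.08] yaw_y 114.43 z [ 0.  0. -1.] F [-0.07 -0.46  0.68] T [-0.007  0.02  -0.001] op 0.003 gf 0.0 q6 -1.76
```

```bash
python3 - <<'E'
from h import *
t=camera("top");s=camera("side")
a=cv2.resize(s["color"][210:360,230:380],(600,600),interpolation=cv2.INTER_CUBIC)
cv2.imwrite("pics/g1.png",a)
p=pose()["eef_pos"]; print(proj(s,p),proj(t,p)); ps,_=mom(red(s,(285,230,345,340)));print(ps)
E
```

```text
t4.15 pos [459.45 233.14 108.1 ] yaw_y 114.43 z [ 0.  0. -1.] F [0.53 0.25 0.68] T [ 0.034 -0.006  0.013] op -0.002 gf 0.0 q6 -1.76
(np.float64(315.58657936081755), np.float64(276.58149519475484)) (np.float64(243.5294883129606), np.float64(272.2007099957815))
[315.99612339 276.53443452]
```

View pics/g1.png

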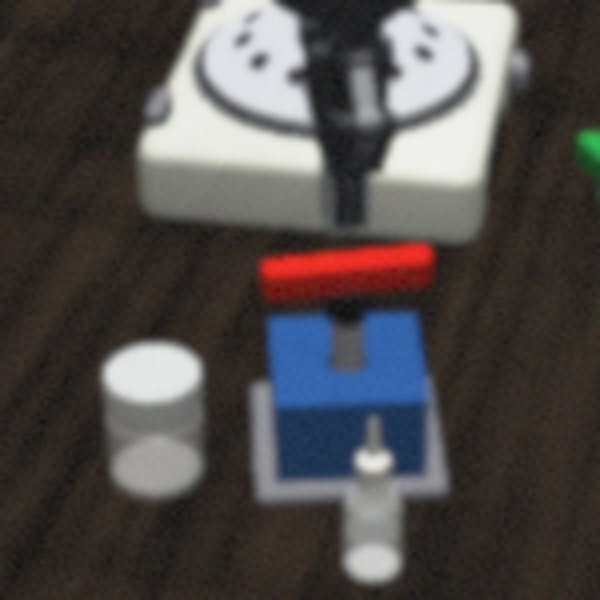

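The view shows the closed fingertips ending at about (316,266), above the bar top at (316,271), and the key is undisturbed. I'll compute the real tip height.

```bash
python3 - <<'E'
from h import *
s=camera("side");p=pose()["eef_pos"]
for z in (.095,.1,.108,.115,.12,.125,.13,.135):print(z,np.round(proj(s,[p[0],p[1],z]),1))
g=s["color"][255:285,312:322].mean(1).round().astype(int)
for i,r in enumerate(g):print(255+i,r)
E
```

```text
t4.20 pos [459.44 233.16 108.08] yaw_y 114.43 z [-0.  0. -1.] F [0.38 0.58 0.76] T [-0.017 -0.004 -0.018] op 0.001 gf 0.0 q6 -1.76
0.095 [315.6 282.2]
0.1 [315.6 280. ]
0.108 [315.6 276.6]
0.115 [315.6 273.6]
0.12 [315.6 271.5]
0.125 [315.6 269.3]
0.13 [315.6 267.1]
0.135 [315.6 264.9]
255 [54 53 51]
256 [56 55 52]
257 [55 53 50]
258 [54 53 51]
259 [55 53 52]
260 [54 52 50]
261 [52 51 49]
262 [54 52 50]
263 [54 53 50]
264 [54 54 52]
265 [59 58 56]
266 [70 71 69]
267 [76 77 77]
268 [68 70 70]
269 [47 51 55]
270 [34 38 51]
271 [33 38 82]
272 [ 33  40 148]
273 [ 34  44 213]
274 [ 37  47 236]
275 [ 37  47 237]
276 [ 37  46 226]
277 [ 32  39 194]
278 [ 28  33 151]
279 [ 21  26 125]
280 [ 23  27 116]
281 [ 26  28 109]
282 [28 28 95]
283 [30 31 72]
284 [34 32 48]
```

```bash
python3 - <<'E'
from h import *
s=camera("side");t=camera("top")
a=cv2.resize(s["color"][245:295,295:340],(540,600),interpolation=cv2.INTER_CUBIC)
a=cv2.convertScaleAbs(a,alpha=1.5);cv2.imwrite("pics/g2.png",a)
E
```

```text
(no output)
```

View pics/g2.png

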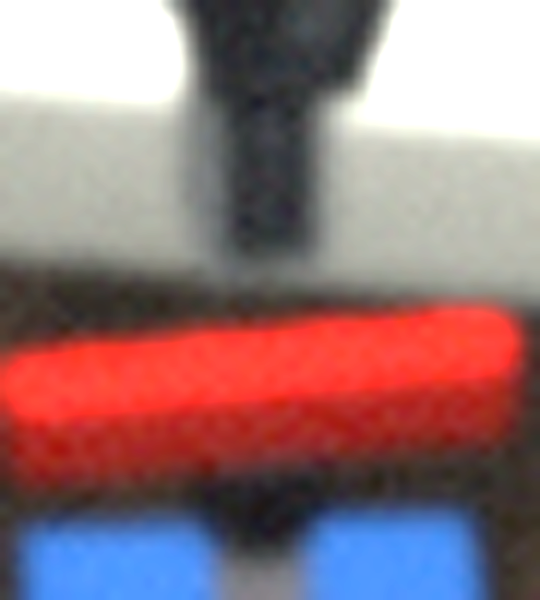

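The fingertip ends at about (317.7,266), some 30 mm higher than nominal if it is on the axis. I'll check the horizontal alignment in the top view.

```bash
python3 - <<'E'
from h import *
t=camera("top");p=pose()["eef_pos"]
a=cv2.resize(t["color"][210:330,180:330],(750,600),interpolation=cv2.INTER_CUBIC)
for z in (.1,.2,.3):
    u,v=proj(t,[p[0],p[1],z]);print(z,u,v,(u-180)*5,(v-210)*5)
cv2.imwrite("pics/g3.png",a)
print(ctrl.get_obs()["q"], [x for x in dir(ctrl) if x[0]!='_'])
E
```

```text
t4.35 pos [459.47 233.14 108.1 ] yaw_y 114.43 z [ 0.  0. -1.] F [0.61 0.02 0.21] T [-0.005  0.016  0.018] op -0.003 gf 0.0 q6 -1.76
0.1 244.0484518153559 272.2872684275308 320.2422590767794 311.4363421376541
0.2 237.10560906608862 271.0351454222781 285.5280453304431 305.17572711139053
0.3 228.86415331017383 269.54882105610363 244.32076655086917 297.74410528051817
[ 2.38880552e-01  1.60885488e-01  1.84210112e+00  1.85579136e-05
  1.13858282e+00 -1.75825837e+00] ['MotionError', 'finger_overhang', 'get_obs', 'hand_in']
```

View pics/g3.png

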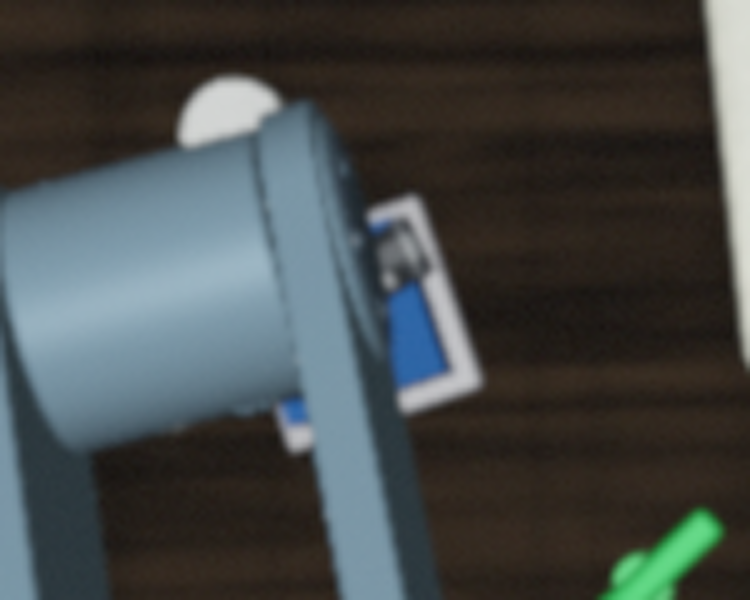

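The top view shows a gripper knuckle at crop (405,255), which fits the nominal axis horizontally. So the tool is aligned but about 30 mm too high. I'll open, descend 28 mm, and close there.

```bash
python3 -m pendant '[[0,0,0,0,0,0],[0,0,0,0,0,0],[0,0,0,0,0,0],[0,0,-0.02,0,0,0],[0,0,-0.03,0,0,0],[0,0,-0.03,0,0,0],[0,0,-0.03,0,0,0],[0,0,-0.03,0,0,0],[0,0,0,0,0,0],[0,0,0,0,0,0]]' 1 >/dev/null
python3 -c "from h import *;pose()"
python3 -m pendant '[[0,0,0,0,0,0],[0,0,0,0,0,0],[0,0,0,0,0,0],[0,0,0,0,0,0],[0,0,0,0,0,0],[0,0,0,0,0,0],[0,0,0,0,0,0],[0,0,0,0,0,0],[0,0,0,0,0,0],[0,0,0,0,0,0]]' -1 >/dev/null
python3 - <<'E'
from h import *
pose();s=camera("side");t=camera("top");print(mom(red(s,(285,230,345,340))))
cv2.imwrite("pics/g4.png",cv2.resize(s["color"][245:295,295:340],(540,600),interpolation=cv2.INTER_CUBIC))
E
```

```text
t5.60 pos [459.58 233.19  80.19] yaw_y 114.43 z [ 2.e-04  1.e-04 -1.e+00] F [ 0.37 -0.83 -0.55] T [-0.045  0.03  -0.016] op 0.997 gf 0.0 q6 -1.76
t6.85 pos [459.74 233.19  80.36] yaw_y 114.43 z [ 6.e-04  1.e-04 -1.e+00] F [-0.56 -0.72  5.37] T [-0.029 -0.012  0.026] op 0.156 gf 60.4 q6 -1.76
(array([315.72161023, 276.83231839]), np.float64(-0.09768813508814517))
```

```bash
python3 -m pendant '[[0,0,0.01,0,0,0],[0,0,0.02,0,0,0],[0,0,0.03,0,0,0],[0,0,0.04,0,0,0],[0,0,0.05,0,0,0],[0,0,0.08,0,0,0],[0,0,0.1,0,0,0],[0,0,0.1,0,0,0],[0,0,0.09,0,0,0],[0,0,0.05,0,0,0]]' -1 >/dev/null
python3 - <<'E'
from h import *
o=pose();s=camera("side");t=camera("top");p=mom(red(s,(285,190,345,320)));print(p,np.round(proj(s,o["eef_pos"]),1))
# steel shaft tip in side view
cv2.imwrite("pics/g5.png",cv2.resize(s["color"][195:325,265:370],(630,780)[::1] if 0 else (484,600),interpolation=cv2.INTER_CUBIC))
E
```

```text
t8.20 pos [460.04 233.27 195.85] yaw_y 114.43 z [ 2.e-03  5.e-04 -1.e+00] F [-0.03 -0.33 -1.41] T [-0.006 -0.018 -0.031] op 0.149 gf 59.6 q6 -1.76
(array([315.7969426 , 224.67662565]), np.float64(-0.11581557984872727)) [315.3 237.5]
```

View pics/g5.png

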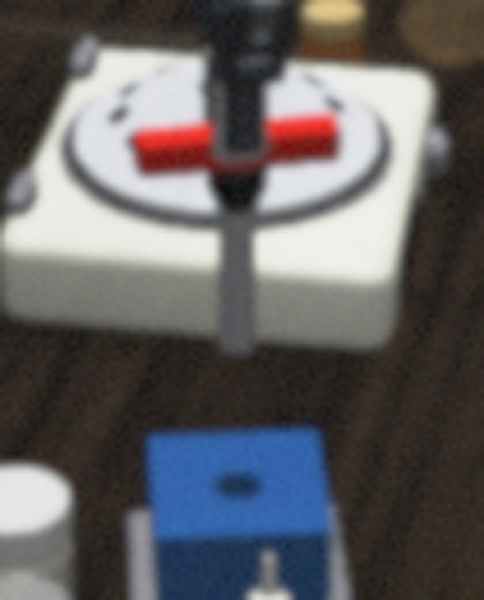

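The key is held upright, with its tip at about (316.2,271.4) and the empty hole at (316.8,300.2). Next I'll compute the socket relative to the key axis in both views.

```bash
python3 - <<'E'
from h import *
t=camera("top");s=camera("side");T=cv2.imread("pics/top0.png");S=cv2.imread("pics/side0.png")
def holes(im,c0,box,wh,far):
    g=cv2.resize(cv2.cvtColor(im,cv2.COLOR_BGR2GRAY)[box[1]:box[3],box[0]:box[2]],None,fx=6,fy=6,interpolation=cv2.INTER_CUBIC)
    b=cv2.subtract(cv2.GaussianBlur(g,(0,0),25),g); _,m=cv2.threshold(b,22,255,0)
    n,l,st,ce=cv2.connectedComponentsWithStats(m)
    P=[]
    for i in range(1,n):
        u,v=(ce[i]+.5)/6-.5+np.array(box[:2]); d=np.hypot((u-c0[0])/wh[0],(v-c0[1])/wh[1])
        if st[i][4]>20 and far[0]<d<far[1]: P.append((u,v))
    P=np.array(P,np.float32); e=cv2.fitEllipse(P) if len(P)>4 else None; return len(P),P.mean(0),e
a=holes(T,(373.6,235.1),(330,190,420,280),(25.5,25.5),(.8,1.2));b=holes(S,(314,225),(270,200,360,255),(22,10),(.6,1.4));print(a,b)
for z in(.09,.094):print(z,"T",onplane(t,*a[2][0],z),"S",onplane(s,*b[2][0],z))
print("tri",two(t,a[2][0],s,b[2][0]))
for n,p,z in(("screw T",(373.75,234.9),.094),("hole S",(316.8,300.2),.055)):print(n,onplane(t if "T" in n else s,*p,z))
print("handle0 T",onplane(t,243.92,272.45,.106),"S",onplane(s,316.05,276.54,.106),"gripped S",onplane(s,315.72,276.83,.106))
print("now S handle",onplane(s,315.8,224.68,.2215))
# tip of shaft now
g=s["color"][262:282,300:334].mean(2); print(g[:, 8:26].round().astype(int))
E
```

```text
(12, array([373.42233, 235.28325], dtype=float32), ((373.42156982421875, 235.3181610107422), (50.463600158691406, 50.76859664916992), 117.9926986694336)) (7, array([316.1852 , 223.23033], dtype=float32), ((311.99615478515625, 224.52853393554688), (24.357383728027344, 49.04895782470703), 77.96585083007812))
0.09 T [ 0.53369314 -0.05178872  0.09      ] S [ 0.52731281 -0.00097804  0.09      ]
0.094 T [ 0.53334643 -0.05144676  0.094     ] S [0.52547507 0.00608304 0.094     ]
tri (array([ 0.53861292, -0.05383506,  0.06019197]), np.float64(0.004768297991971525))
screw T [ 0.53424811 -0.05219655  0.094     ]
hole S [0.45591796 0.23713275 0.055     ]
handle0 T [0.45894843 0.23259282 0.106     ] S [0.45937891 0.22972603 0.106     ] gripped S [0.45975395 0.23087012 0.106     ]
now S handle [0.45991839 0.22997748 0.2215    ]
[[121 121 119 117 106  92  90  84  88  88  87  91 105 115 119 124 124 124]
 [117 120 119 116 103  91  86  88  89  90  85  91 102 114 117 120 123 122]
 [114 116 116 113 101  89  86  85  88  89  89  88  98 110 117 121 121 120]
 [112 113 111 111 103  87  85  85  90  90  89  91
[... 526 characters left out ...]
 44  33  30  39  38  37]
 [ 35  38  44  40  45  39  40  45  47  47  42  42  39  39  34  37  33  34]
 [ 37  41  40  38  34  37  40  38  40  33  39  36  34  40  33  35  35  34]
 [ 37  41  41  43  42  42  37  37  43  35  36  35  37  35  38  38  38  35]
 [ 40  38  44  40  39  37  42  39  38  38  39  39  36  35  36  37  39  38]
 [ 42  44  40  40  39  41  38  39  38  38  39  38  42  42  32  37  39  37]
 [ 42  43  39  42  37  38  36  38  40  38  37  43  43  36  40  35  36  39]
 [ 41  39  37  33  36  39  34  42  39  34  40  37  40  39  36  37  35  34]
 [ 37  40  31  36  39  35  42  40  39  40  42  38  35  41  39  36  34  29]
 [ 41  33  39  34  38  39  42  42  39  37  41  34  42  36  37  36  35  38]]
```

```bash
python3 - <<'E'
from h import *
L=[camera("top") for _ in range(10)];t=L[0]
A=np.mean([c["color"].astype(float) for c in L],0);np.save("avg.npy",A)
print(A[226:246,364:384].mean(2).round().astype(int))
g=A.mean(2)[223:249,361:387].astype(np.float32)
g=np.clip((g-g.min())/(g.max()-g.min())*255,0,255)
cv2.imwrite("pics/sock.png",cv2.resize(g,(598,598),interpolation=cv2.INTER_LANCZOS4).clip(0,255).astype(np.uint8))
E
```

```text
[[207 207 207 206 206 207 207 206 206 205 205 206 206 207 207 208 208 208
  209 209]
 [207 207 207 207 207 207 206 204 201 197 195 199 202 205 208 209 209 210
  210 210]
 [208 208 208 208 208 206 201 191 180 169 166 172 181 192 201 207 209 210
  210 209]
 [209 209 209 208 205 194 181 162 141 125 119 125 139 159 180 197 205 207
  208 208]
 [208 207 207 205 194 169 145 140 130 115 103 111 124 131 148 176 197 205
  207 207]
 [206 206 205 199 177 145 132 136 129 114 107 127 149 147 133 150 185 202
  206 207]
 [206 206 204 191 160 143 143 126 106  96  99 130 162 168 147 136 169 196
  206 208]
 [206 206 202 181 150 149 148 120  95  89  91 110 147 166 160 135 149 188
  205 208]
 [207 207 200 174 150 148 134 109  94  91  91  92 113 145 155 131 135 183
  204 208]
 [208 207 201 173 150 144 125 102  93  92  92  90  95 124 143 123 130 181
  202 207]
 [207 207 201 175 149 149 136 110  95  92  92  92 102 133 151 130 138 182
  202 205]
 [206 205 202 184 156 159 155 130 105  96  96 101 116 142 154 139 156 189
  203 206]
 [205 205 204 194 170 161 162 148 121 108 114 123 132 138 141 147 177 199
  207 208]
 [205 205 205 202 187 167 160 155 131 123 133 144 144 138 144 169 194 205
  208 209]
 [207 207 208 207 201 189 174 161 139 133 139 146 149 153 171 192 204 208
  208 208]
 [208 208 208 208 207 203 195 183 167 158 154 159 169 182 195 204 207 208
  208 208]
 [208 208 208 208 208 207 206 202 195 189 186 189 197 202 205 207 208 208
  208 208]
 [208 208 208 208 208 208 208 208 206 205 204 205 206 207 208 208 208 208
  208 208]
 [209 209 209 208 208 208 208 208 208 208 208 208 208 208 208 208 208 208
  208 208]
 [209 209 209 209 209 209 209 209 208 208 208 208 208 208 208 208 208 207
  207 208]]
```

View pics/sock.png

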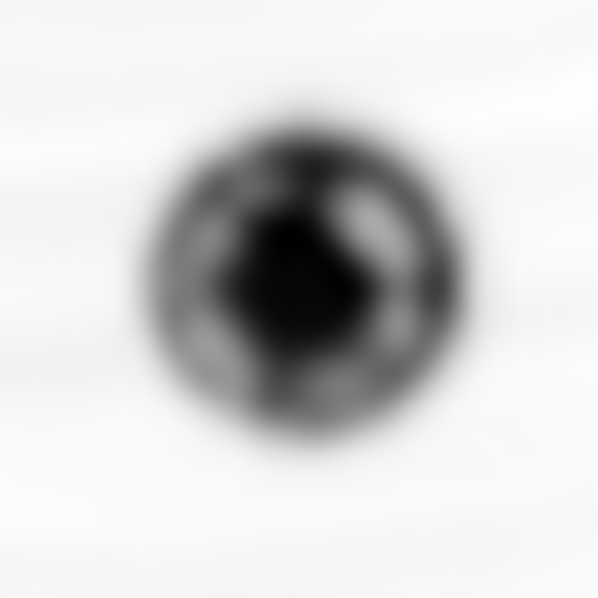

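The averaged crop shows a dark hexagon centred at about crop (300,285), with bright patches beside its flats and corners near the top (310,160), bottom (265,400), left (205,290) and right (395,285). I'll compute its angle from the sixth harmonic of the brightness around it.

```bash
python3 - <<'E'
from h import *
from scipy.ndimage import map_coordinates
A=np.load("avg.npy").mean(2);t=camera("top")
up=cv2.resize(A[220:252,358:390].astype(np.float32),None,fx=10,fy=10,interpolation=cv2.INTER_CUBIC)
def fit(th):
    m=(up<th).astype(np.uint8);c=max(cv2.findContours(m,0,1)[0],key=cv2.contourArea);e=cv2.fitEllipse(c);return (np.array(e[0])+.5)/10-.5+[358,220],np.array(e[1])/10
for th in(160,180,195): p,ax=fit(th);print("recess",th,p,ax,onplane(t,*p,.094))
for th in(100,110,120): p,ax=fit(th);print("hex",th,p,ax,onplane(t,*p,.082))
th=np.radians(np.arange(0,360,2))
for c in ((.5342,-.0522),(.5337,-.0515),(.5347,-.0522),(.5342,-.0512),(.5337,-.0525)):
  o=[]
  for r in (.0065,.0075,.0085,.0095,.0105):
    P=np.array([proj(t,[c[0]+r*np.cos(a),c[1]+r*np.sin(a),.082]) for a in th])
    f=map_coordinates(A,[P[:,1],P[:,0]],order=3); F=np.fft.fft(f)/len(f)
    # corner dark: minimum of cos(6(a-a0))
    o.append((round(abs(F[6])*2,1),round((np.degrees(np.angle(-np.conj(F[6])))/6)%60,1)))
  print(c,o)
E
```

```text
recess 160 [374.09451904 234.52481995] [12.41502914 13.10208588] [ 0.5350543 -0.0529786  0.094    ]
recess 180 [373.90043945 234.69813232] [13.84910278 14.09864197] [ 0.5346839  -0.05254076  0.094     ]
recess 195 [373.86397247 234.69817963] [14.96399231 15.13778076] [ 0.5346859  -0.05246083  0.094     ]
hex 100 [373.54816284 234.72049255] [4.61238136 5.61155815] [ 0.53570753 -0.05279591  0.082     ]
hex 110 [373.6265686 234.2184433] [5.373843   8.27416077] [ 0.53681895 -0.0530057   0.082     ]
hex 120 [373.60928345 234.17307587] [6.01364822 9.33858337] [ 0.53692082 -0.05297074  0.082     ]
(0.5342, -0.0522) [(np.float64(1.6), np.float64(38.4)), (np.float64(2.7), np.float64(40.3)), (np.float64(3.9), np.float64(42.1)), (np.float64(4.9), np.float64(43.7)), (np.float64(5.6), np.float64(44.5))]
(0.5337, -0.0515) [(np.float64(0.5), np.float64(47.0)), (np.float64(1.3), np.float64(46.9)), (np.float64(2.5), np.float64(46.9)), (np.float64(3.7), np.float64(46.3)), (np.float64(4.8), np.float64(45.8))]
(0.5347, -0.0522) [(np.float64(2.0), np.float64(36.8)), (np.float64(3.3), np.float64(38.6)), (np.float64(4.6), np.float64(40.6)), (np.float64(5.6), np.float64(42.7)), (np.float64(6.1), np.float64(43.8))]
(0.5342, -0.0512) [(np.float64(0.3), np.float64(39.4)), (np.float64(1.2), np.float64(41.7)), (np.float64(2.5), np.float64(43.0)), (np.float64(4.0), np.float64(43.7)), (np.float64(5.1), np.float64(44.1))]
(0.5337, -0.0525) [(np.float64(1.6), np.float64(40.9)), (np.float64(2.5), np.float64(42.8)), (np.float64(3.4), np.float64(44.3)), (np.float64(4.1), np.float64(45.3)), (np.float64(4.7), np.float64(45.5))]
```

```bash
python3 -m pendant '[[0.03,-0.1,0,0,0,0.026],[0.05,-0.2,0,0,0,0.026],[0.06,-0.23,0,0,0,0.026],[0.06,-0.23,0,0,0,0.026],[0.06,-0.23,0,0,0,0.026],[0.06,-0.23,0,0,0,0.026],[0.04,-0.15,0,0,0,0.029],[0.015,-0.058,0,0,0,0],[0,0,0,0,0,0],[0,0,-0.05,0,0,0]]' -1 >/dev/null
python3 - <<'E'
from h import *
o=pose()
L=[camera("side") for _ in range(4)];A=np.mean([c["color"].astype(float) for c in L],0)
s=dict(L[0]);s["color"]=A.astype(np.uint8);p,_=mom(red(s,(270,140,360,235)));print("handle px",p,onplane(s,*p,o["eef_pos"][2]+.0256))
print(np.round(proj(s,[.5346,-.0523,.094]),1),np.round(proj(s,[.5346,-.0523,o["eef_pos"][2]-.0704]),1))
np.save("avgs.npy",A)
E
```

```text
t10.20 pos [534.82 -51.5  184.43] yaw_y 131.11 z [ 0.0015 -0.     -1.    ] F [ 0.52 -0.21 -2.29] T [-0.035 -0.028  0.012] op 0.151 gf 59.7 q6 -2.61
handle px [315.0870831  168.52484831] [ 0.53187413 -0.04787214  0.21003449]
[314.4 212.7] [314.4 205.2]
```

```bash
python3 - <<'E'
from h import *
t=camera("top");s=camera("side")
def b(n,pt,ps,z): print(n,"T@z",onplane(t,*pt,z).round(4),"-> S pred",np.round(proj(s,onplane(t,*pt,z)),1),"seen",ps,"tri",two(t,pt,s,ps)[0].round(4))
b("vial lid",(446.4,243.3),(337,198.5),.064)
b("jar lid",(228,237),(268,303),.064)
b("rotor",(373.5,235.2),(314.4,226),.094)
b("cf corner near-left front",(321,198),(268,None) if 0 else (273,209),.08)
S=cv2.imread("pics/side0.png")
g=S[195:250,314].mean(1);print([(195+i,int(x)) for i,x in enumerate(g)])
E
```

```text
vial lid T@z [ 0.5137 -0.2168  0.064 ] -> S pred [337.5 195.6] seen (337, 198.5) tri [ 0.5148 -0.2187  0.0546]
jar lid T@z [0.5408 0.2731 0.064 ] -> S pred [270.2 300.7] seen (268, 303) tri [0.5431 0.2744 0.0588]
rotor T@z [ 0.5336 -0.0516  0.094 ] -> S pred [314.8 212.8] seen (314.4, 226) tri [ 0.5362 -0.055   0.0561]
cf corner near-left front T@z [0.6212 0.0615 0.08  ] -> S pred [265.  236.3] seen (273, 209) tri [0.6053 0.06   0.1516]
[(195, 45), (196, 42), (197, 45), (198, 37), (199, 41), (200, 32), (201, 38), (202, 44), (203, 56), (204, 58), (205, 64), (206, 89), (207, 142), (208, 193), (209, 217), (210, 211), (211, 177), (212, 133), (213, 113), (214, 119), (215, 138), (216, 166), (217, 201), (218, 219), (219, 222), (220, 223), (221, 224), (222, 225), (223, 225), (224, 225), (225, 226), (226, 223), (227, 211), (228, 179), (229, 158), (230, 154), (231, 175), (232, 201), (233, 219), (234, 224), (235, 227), (236, 228), (237, 227), (238, 227), (239, 220), (240, 195), (241, 148), (242, 109), (243, 98), (244, 139), (245, 195), (246, 228), (247, 235), (248, 235), (249, 235)]
```

The recess appears in the side view at v≈213.5, as predicted for z=0.094, so the rotor is simply domed. Next I'll compare the shaft's column with the recess.

```bash
python3 - <<'E'
from h import *
s=camera("side");S=cv2.imread("pics/side0.png").astype(float).mean(2);A=np.load("avgs.npy").mean(2)
w=np.clip(205-S[209:219,300:330],0,None); 
print(S[208:220,302:328].round().astype(int))
ww=w.copy(); ww[w<25]=0; print("recess u,v",(ww.sum(0)@np.arange(300,330))/ww.sum(),(ww.sum(1)@np.arange(209,219))/ww.sum())
for v in range(180,214,2): print(v,A[v,300:330].round().astype(int))
E
```

```text
[[217 219 221 222 223 220 216 212 206 200 197 195 193 190 187 186 185 180
  175 165 158 151 145 143 147 155]
 [217 221 224 227 227 227 225 224 223 222 219 219 218 216 216 217 216 217
  216 210 205 203 194 192 196 202]
 [218 222 226 226 227 228 225 222 221 217 216 214 212 213 214 216 219 223
  223 225 223 220 220 217 219 223]
 [222 226 226 226 225 223 219 211 199 191 185 180 178 179 185 190 202 215
  222 225 226 226 225 224 224 228]
 [225 225 225 225 223 216 199 176 160 144 144 139 133 139 140 149 163 185
  209 221 226 226 226 225 226 227]
 [227 225 224 226 222 207 176 145 126 117 117 117 114 113 115 117 129 159
  196 219 224 227 225 226 227 226]
 [226 224 226 226 222 206 174 138 122 123 122 120 119 113 116 118 127 155
  193 219 225 226 225 225 226 226]
 [225 226 226 225 223 215 191 167 149 145 146 138 139 138 142 148 157 181
  209 222 226 227 225 224 225 227]
 [226 227 225 225 225 221 215 203 193 191 184 176 166 172 183 189 196 211
  220 225 227 226 225 224 226 227]
 [225 227 226 227 226 224 222 221 218 216 215 207 201 206 214 217 221 222
  225 227 227 226 225 225 225 227]
 [225 226 
[... 1326 characters left out ...]
02 [50 51 49 51 52 52 52 52 53 52 52 55 69 80 85 87 87 82 67 51 46 45 47 45
 46 43 40 41 37 46]
204 [62 61 64 63 61 64 63 62 63 63 63 65 73 81 88 88 87 82 72 63 54 55 54 53
 50 48 50 45 48 51]
206 [161 156 148 141 133 128 125 122 114 107 101  97  97 102 102 101 102  99
  90  79  71  69  65  64  61  62  64  66  64  65]
208 [220 219 217 217 220 222 222 220 216 210 207 200 197 194 193 189 191 190
 187 182 175 167 158 150 144 141 148 154 150 144]
210 [208 213 218 222 225 227 227 226 225 224 220 218 216 214 212 212 215 216
 219 222 224 224 222 221 220 218 220 222 222 218]
212 [226 225 226 226 225 226 224 217 200 176 157 146 143 138 137 138 142 150
 164 187 211 222 226 225 226 226 226 227 226 223]
```

```bash
python3 -m pendant '[[0.006,-0.001,0,0,0,0],[0.006,-0.001,0,0,0,0],[0,0,-0.02,0,0,0],[0,0,-0.02,0,0,0],[0,0,-0.02,0,0,0],[0,0,-0.015,0,0,0],[0,0,0,0,0,0],[0,0,0,0,0,0],[0,0,0,0,0,0],[0,0,0,0,0,0]]' -1 >/dev/null
python3 - <<'E'
from h import *
o=pose()
L=[camera("side") for _ in range(4)];A=np.mean([c["color"].astype(float) for c in L],0).mean(2)
for v in range(196,222,2): print(v,A[v,302:328].round().astype(int))
E
```

```text
t11.80 pos [536.93 -52.89 169.25] yaw_y 131.08 z [ 3.e-04 -1.e-04 -1.e+00] F [-0.77  0.7  -0.43] T [ 0.026 -0.002 -0.014] op 0.153 gf 59.6 q6 -2.61
196 [38 35 33 32 32 35 36 40 52 68 81 86 90 89 85 71 53 42 42 39 40 44 45 46
 46 46]
198 [36 30 31 34 38 38 37 42 53 70 81 86 88 89 85 71 55 44 40 40 44 45 47 47
 42 44]
200 [38 35 36 38 38 37 41 44 53 70 79 87 89 88 84 72 53 42 38 43 46 44 47 45
 43 40]
202 [50 50 52 52 52 53 51 54 60 72 81 87 89 89 85 71 52 44 44 45 45 47 45 41
 41 38]
204 [61 62 61 63 63 64 63 64 67 76 82 86 89 88 84 73 60 53 55 55 55 53 51 49
 47 46]
206 [150 141 133 128 127 121 114 106  98  90  86  85  88  87  88  84  78  74
  72  70  64  62  61  64  65  66]
208 [217 218 219 221 221 220 216 206 186 150 108  90  87  93 112 146 172 179
 173 166 156 150 145 141 148 155]
210 [218 223 225 226 227 227 225 220 200 160 115  91  88  96 126 173 210 221
 224 224 222 221 219 218 220 223]
212 [226 225 225 225 224 217 199 176 150 126 109  99  97  99 110 132 158 187
 210 222 226 226 226 225 226 226]
214 [226 225 225 225 221 206 173 139 123 119 119 118 115 117 117 118 127 155
 194 219 225 226 226 225 226 226]
216 [225 225 226 226 226 222 215 203 192 191 185 176 169 172 182 191 198 212
 220 226 226 226 225 226 226 227]
218 [225 225 226 227 226 224 224 225 224 224 223 221 219 220 223 225 226 227
 227 227 227 225 225 225 226 227]
220 [226 226 226 226 226 225 225 226 226 227 225 224 224 225 227 227 228 227
 228 227 226 225 226 226 226 227]
```

```bash
python3 -m pendant '[[0.003,0,-0.02,0,0,0],[0,0,-0.02,0,0,0],[0,0,-0.02,0,0,0],[0,0,-0.01,0,0,0],[0,0,-0.005,0,0,0],[0,0,-0.002,0,0,0],[0,0,-0.003,0,0,0],[0,0,-0.003,0,0,0],[0,0,-0.003,0,0,0],[0,0,-0.003,0,0,0]]' -1 >/dev/null
python3 -c "from h import *;pose()"
```

```text
t13.25 pos [537.88 -52.97 151.94] yaw_y 131.08 z [ 1.e-03 -3.e-04 -1.e+00] F [-0.62  0.1   4.37] T [ 0.081  0.176 -0.012] op 0.148 gf 60.4 q6 -2.61
```

```bash
python3 -m pendant '[[0.002,-0.002,0,0,0,0],[0.002,-0.002,0,0,0,0],[0,0,0,0,0,0],[0,0,0,0,0,0],[0,0,0,0,0,0],[0,0,0,0,0,0],[0,0,0,0,0,0],[0,0,0,0,0,0],[0,0,0,0,0,0],[0,0,0,0,0,0]]' -1 >/dev/null
python3 -c "from h import *;[pose() for _ in range(3)]"
```

```text
t14.50 pos [538.63 -53.68 152.01] yaw_y 131.08 z [ 9.e-04 -1.e-04 -1.e+00] F [-1.33  0.67  4.98] T [0.281 0.32  0.045] op 0.152 gf 60.5 q6 -2.61
t14.50 pos [538.63 -53.68 152.01] yaw_y 131.08 z [ 9.e-04 -1.e-04 -1.e+00] F [-1.33  0.67  4.98] T [0.281 0.32  0.045] op 0.152 gf 60.5 q6 -2.61
t14.50 pos [538.63 -53.68 152.01] yaw_y 131.08 z [ 9.e-04 -1.e-04 -1.e+00] F [-1.33  0.67  4.98] T [0.281 0.32  0.045] op 0.152 gf 60.5 q6 -2.61
```

```bash
python3 -m pendant '[[0,0.003,0,0,0,0],[0,0.003,0,0,0,0],[-0.0025,0,0,0,0,0],[-0.0025,0,0,0,0,0],[-0.0025,0,0,0,0,0],[-0.0025,0,0,0,0,0],[-0.0025,0,0,0,0,0],[0,0,0,0,0,0],[0,0,0,0,0,0],[0,0,0,0,0,0]]' -1 >/dev/null
python3 -c "from h import *;pose()"
python3 -m pendant '[[0,0.003,0,0,0,0],[0,0.003,0,0,0,0],[0.0025,0,0,0,0,0],[0.0025,0,0,0,0,0],[0.0025,0,0,0,0,0],[0.0025,0,0,0,0,0],[0,0,0,0,0,0],[0,0,0,0,0,0],[0,0,0,0,0,0],[0,0,0,0,0,0]]' -1 >/dev/null
python3 -c "from h import *;pose()"
```

```text
t15.75 pos [536.7  -52.81 151.95] yaw_y 131.07 z [ 2.3e-03 -7.0e-04 -1.0e+00] F [ 2.21 -0.38  5.78] T [-0.127 -0.366 -0.031] op 0.151 gf 60.4 q6 -2.61
t17.00 pos [537.99 -51.78 151.8 ] yaw_y 131.08 z [ 6.0e-04 -1.1e-03 -1.0e+00] F [ 0.42 -1.9   6.35] T [-0.416  0.045 -0.026] op 0.150 gf 60.6 q6 -2.60
```

```bash
python3 -m pendant '[[-0.002,-0.002,0,0,0,0],[-0.002,-0.002,0,0,0,0],[0,0,0,0,0,0.022],[0,0,0,0,0,0.022],[0,0,0,0,0,0],[0.002,0,0,0,0,0],[0.002,0,0,0,0,0],[0,0,0,0,0,0],[0,0,0,0,0,0],[0,0,0,0,0,0]]' -1 >/dev/null
python3 -c "from h import *;pose()"
```

```text
t18.25 pos [537.88 -52.28 151.79] yaw_y 135.04 z [ 3.e-04 -5.e-04 -1.e+00] F [-0.28 -0.45  6.55] T [-0.181  0.094 -0.042] op 0.152 gf 60.7 q6 -2.67
```

```bash
python3 -m pendant '[[-0.002,0,0,0,0,-0.022],[-0.002,0,0,0,0,-0.022],[0,0,0,0,0,-0.022],[0,0,0,0,0,-0.022],[0,0,0,0,0,0],[0.002,0,0,0,0,0],[0.002,0,0,0,0,0],[0,0,0,0,0,0],[0,0,0,0,0,0],[0,0,0,0,0,0]]' -1 >/dev/null
python3 -c "from h import *;pose()"
```

```text
t19.50 pos [537.93 -52.16 151.69] yaw_y 127.12 z [ 5.e-04 -3.e-04 -1.e+00] F [0.82 0.17 6.09] T [-0.138 -0.038  0.025] op 0.153 gf 60.6 q6 -2.53
```

```bash
python3 -m pendant '[[-0.003,0,0,0,0,0.03],[-0.003,0,0,0,0,0.03],[-0.003,0,0,0,0,0],[-0.0025,0,0,0,0,0],[-0.0025,0,0,0,0,0],[-0.0025,0,0,0,0,0],[-0.0025,0,0,0,0,0],[0,0,0,0,0,0],[0,0,0,0,0,0],[0,0,0,0,0,0]]' -1 >/dev/null
python3 -c "from h import *;pose()"
```

```text
t20.75 pos [534.12 -52.1  151.49] yaw_y 132.52 z [ 5.e-04 -1.e-04 -1.e+00] F [ 2.87  0.83 -1.37] T [ 0.278 -0.674  0.028] op 0.148 gf 59.9 q6 -2.63
```

```bash
python3 -m pendant '[[0.001,0,0,0,0,0],[0.001,0,-0.002,0,0,0],[0,0,-0.002,0,0,0],[0,0,-0.002,0,0,0],[0,0,-0.002,0,0,0],[0,0,0,0,0,0],[0,0,0,0,0,0],[0,0,0,0,0,0],[0,0,0,0,0,0],[0,0,0,0,0,0]]' -1 >/dev/null
python3 -c "from h import *;pose()"
```

```text
t22.00 pos [534.22 -52.02 149.55] yaw_y 132.52 z [-3.e-04  1.e-04 -1.e+00] F [ 3.72  1.33 -2.86] T [ 0.281 -0.986 -0.005] op 0.156 gf 59.5 q6 -2.63
```

```bash
python3 -m pendant '[[0.001,0,0,0,0,0],[0.001,0.0005,-0.003,0,0,0],[0,0,-0.003,0,0,0],[0,0,-0.004,0,0,0],[0,0,-0.005,0,0,0],[0,0,-0.005,0,0,0],[0,0,0,0,0,0],[0,0,0,0,0,0],[0,0,0,0,0,0],[0,0,0,0,0,0]]' -1 >/dev/null
python3 -c "from h import *;pose()"
```

```text
t23.25 pos [534.97 -52.04 145.92] yaw_y 132.52 z [ 5.e-04 -2.e-04 -1.e+00] F [2.85 1.19 4.93] T [ 0.351 -0.791  0.048] op 0.154 gf 60.4 q6 -2.63
```

```bash
python3 -m pendant '[[0.0015,0.0005,0,0,0,0],[0.0015,0.0005,0,0,0,0],[0.001,0.0005,0,0,0,0],[0,0,0,0,0,0],[0,0,-0.002,0,0,0],[0,0,-0.002,0,0,0],[0,0,-0.002,0,0,0],[0,0,0,0,0,0],[0,0,0,0,0,0],[0,0,0,0,0,0]]' -1 >/dev/null
python3 -c "from h import *;pose()"
```

```text
t24.50 pos [535.53 -51.7  144.51] yaw_y 132.52 z [-0.e+00 -1.e-04 -1.e+00] F [1.65 1.46 5.21] T [ 0.241 -0.585 -0.042] op 0.155 gf 60.5 q6 -2.63
```

```bash
python3 -m pendant '[[0.0015,0.001,0,0,0,0],[0.001,0.001,0,0,0,0],[0,0,0,0,0,0],[0,0,-0.002,0,0,0],[0,0,-0.002,0,0,0],[0,0,-0.003,0,0,0],[0,0,-0.003,0,0,0],[0,0,0,0,0,0],[0,0,0,0,0,0],[0,0,0,0,0,0]]' -1 >/dev/null
python3 -c "from h import *;pose()"
```

```text
t25.75 pos [536.03 -51.45 142.73] yaw_y 132.52 z [-0.e+00 -4.e-04 -1.e+00] F [2.15 0.42 5.95] T [ 0.146 -0.371 -0.014] op 0.150 gf 60.7 q6 -2.63
```

```bash
python3 -m pendant '[[0.0015,0.0005,0,0,0,0],[0.0015,0,0,0,0,0],[0,0,0,0,0,0],[0,0,-0.002,0,0,0],[0,0,-0.003,0,0,0],[0,0,-0.003,0,0,0],[0,0,-0.003,0,0,0],[0,0,0,0,0,0],[0,0,0,0,0,0],[0,0,0,0,0,0]]' -1 >/dev/null
python3 -c "from h import *;pose()"
```

```text
t27.00 pos [536.59 -51.36 140.78] yaw_y 132.52 z [-1.e-04 -4.e-04 -1.e+00] F [0.93 0.73 8.73] T [ 0.166 -0.144 -0.048] op 0.149 gf 60.9 q6 -2.63
```

```bash
python3 -m pendant '[[0.001,0.001,0,0,0,0.015],[0.001,0,0,0,0,-0.015],[0,0,-0.002,0,0,-0.015],[0,0,-0.002,0,0,0.015],[0,0,-0.002,0,0,0.015],[0,0,-0.002,0,0,-0.015],[0,0,-0.002,0,0,0],[0,0,0,0,0,0],[0,0,0,0,0,0],[0,0,0,0,0,0]]' -1 >/dev/null
python3 -c "from h import *;pose()"
```

```text
t28.25 pos [537.02 -50.99 138.35] yaw_y 132.53 z [-1.e-04 -1.e-04 -1.e+00] F [-0.61  1.41  3.76] T [-0.006  0.101 -0.015] op 0.148 gf 60.4 q6 -2.63
```

```bash
python3 -m pendant '[[-0.0005,0.001,0,0,0,0.015],[0,0,-0.002,0,0,-0.015],[0,0,-0.002,0,0,-0.015],[0,0,0,0,0,0.015],[0,0,0,0,0,0],[0,0,0,0,0,0],[0,0,0,0,0,0],[0,0,0,0,0,0],[0,0,0,0,0,0],[0,0,0,0,0,0]]' -1 >/dev/null
python3 -c "from h import *;pose()"
```

```text
t29.50 pos [537.36 -50.96 138.28] yaw_y 132.54 z [ 1.e-03 -5.e-04 -1.e+00] F [-0.55  0.07  8.49] T [-0.026  0.172 -0.016] op 0.150 gf 60.9 q6 -2.63
```

```bash
python3 -m pendant '[[0,0,0.002,0,0,-0.04],[0,0,0,0,0,-0.05],[0,0,0,0,0,-0.05],[0,0,0,0,0,-0.05],[0,0,0,0,0,-0.05],[0,0,0,0,0,-0.05],[0,0,0,0,0,-0.05],[0,0,0,0,0,-0.05],[0,0,0,0,0,-0.05],[0,0,0,0,0,0]]' -1 >/dev/null
python3 -c "from h import *;pose()"
```

```text
t30.75 pos [537.33 -51.07 138.32] yaw_y 92.90 z [ 9.e-04 -7.e-04 -1.e+00] F [ 0.76 -0.65  6.31] T [-0.155  0.025  0.007] op 0.154 gf 60.6 q6 -1.94
```

```bash
python3 -m pendant '[[-0.001,0.001,0.001,0,0,-0.03],[0,0,0,0,0,-0.03],[0,0,0,0,0,-0.02],[0,0,0,0,0,-0.02],[0,0,0,0,0,-0.02],[0,0,0,0,0,0],[0,0,0,0,0,0],[0,0,0,0,0,0],[0,0,0,0,0,0],[0,0,0,0,0,0]]' -1 >/dev/null
python3 -c "from h import *;pose()"
```

```text
t32.00 pos [537.09 -50.95 138.34] yaw_y 82.14 z [ 8.e-04 -8.e-04 -1.e+00] F [ 1.97 -2.6   4.96] T [-0.312 -0.162  0.077] op 0.148 gf 60.4 q6 -1.75
```

```bash
python3 -m pendant '[[0.0015,-0.002,0,0,0,-0.02],[0,0,0,0,0,-0.02],[0,0,0,0,0,-0.02],[0,0,0,0,0,-0.02],[0,0,0,0,0,0],[0,0,0,0,0,0],[0,0,0,0,0,0],[0,0,0,0,0,0],[0,0,0,0,0,0],[0,0,0,0,0,0]]' -1 >/dev/null
python3 -c "from h import *;pose()"
```

```text
t33.25 pos [537.31 -51.22 138.35] yaw_y 74.94 z [ 6.e-04 -5.e-04 -1.e+00] F [ 1.23 -0.6   5.3 ] T [-0.185 -0.047  0.046] op 0.149 gf 60.5 q6 -1.62
```

```bash
python3 -m pendant '[[0.0005,-0.001,0,0,0,-0.02],[0,0,0,0,0,-0.02],[0,0,0,0,0,-0.02],[0,0,0,0,0,-0.02],[0,0,0,0,0,0],[0,0,0,0,0,0],[0,0,0,0,0,0],[0,0,0,0,0,0],[0,0,0,0,0,0],[0,0,0,0,0,0]]' -1 >/dev/null
python3 -c "from h import *;pose()"
```

```text
t34.50 pos [537.35 -51.36 138.33] yaw_y 67.74 z [ 5.e-04 -4.e-04 -1.e+00] F [ 0.55 -1.14  6.03] T [-0.193 -0.093  0.077] op 0.153 gf 60.5 q6 -1.50
```

```bash
python3 -m pendant '[[0,-0.0005,0,0,0,-0.02],[0,0,0,0,0,-0.02],[0,0,0,0,0,-0.02],[0,0,0,0,0,-0.02],[0,0,0,0,0,0],[0,0,0,0,0,0],[0,0,0,0,0,0],[0,0,0,0,0,0],[0,0,0,0,0,0],[0,0,0,0,0,0]]' -1 >/dev/null
python3 -c "from h import *;pose()"
```

```text
t35.75 pos [537.36 -51.45 138.35] yaw_y 60.54 z [ 5.e-04 -4.e-04 -1.e+00] F [-0.79 -0.71  4.71] T [-0.164 -0.06   0.081] op 0.151 gf 60.5 q6 -1.37
```

```bash
python3 -m pendant '[[0,-0.0005,0,0,0,-0.02],[0,0,0,0,0,-0.02],[0,0,0,0,0,-0.02],[0,0,0,0,0,-0.02],[0,0,0,0,0,0],[0,0,0,0,0,0],[0,0,0,0,0,0],[0,0,0,0,0,0],[0,0,0,0,0,0],[0,0,0,0,0,0]]' -1 >/dev/null
python3 -c "from h import *;pose()"
```

```text
t37.00 pos [537.34 -51.54 138.33] yaw_y 53.34 z [ 4.e-04 -4.e-04 -1.e+00] F [-0.15 -1.58  5.35] T [-0.152 -0.076  0.096] op 0.148 gf 60.5 q6 -1.25
```

```bash
python3 -m pendant '[[0,-0.0005,0,0,0,-0.02],[0,0,0,0,0,-0.02],[0,0,0,0,0,-0.02],[0,0,0,0,0,-0.02],[0,0,0,0,0,0],[0,0,0,0,0,0],[0,0,0,0,0,0],[0,0,0,0,0,0],[0,0,0,0,0,0],[0,0,0,0,0,0]]' -1 >/dev/null
python3 - <<'E'
from h import *
o=pose();s=camera("side");t=camera("top")
for n,c,b in(("side",s,(265,160,365,240)),):
    m=red(c,b);print(n,mom(m),m.sum()); 
cv2.imwrite("pics/turn.png",cv2.resize(s["color"][130:240,250:380],(709,600),interpolation=cv2.INTER_CUBIC))
E
```

```text
t38.25 pos [537.36 -51.64 138.36] yaw_y 46.14 z [ 5.e-04 -4.e-04 -1.e+00] F [-0.2  -0.83  5.71] T [-0.244 -0.022  0.103] op 0.152 gf 60.5 q6 -1.12
side (array([317.72771111, 188.32631925]), np.float64(0.6255320497051399)) 121.66000000000001
```

```bash
python3 - <<'E'
from h import *
s=camera("side");m=red(s,(255,150,380,240))
ys,xs=np.where(m>.4);print(xs.min(),xs.max(),ys[xs<=xs.min()+2].mean(),ys[xs>=xs.max()-2].mean())
for y in(-65,-60,-55,-50,-44,-40,-35,-30):
    d=np.array([np.cos(np.radians(y)),np.sin(np.radians(y)),0])*.042;c=np.array([.5365,-.0515,.164])
    print(y,np.round(proj(s,c+d),1),np.round(proj(s,c-d),1))
E
```

```text
302 325 179.5 190.875
-65 [310.3 178.7] [317.  193.8]
-60 [308.8 178.8] [318.5 193.6]
-55 [307.3 179. ] [320.1 193.4]
-50 [305.9 179.3] [321.5 193.1]
-44 [304.3 179.6] [323.2 192.7]
-40 [303.2 179.9] [324.3 192.4]
-35 [302.  180.3] [325.5 192. ]
-30 [300.9 180.8] [326.7 191.5]
```

```bash
python3 -m pendant '[[0,-0.0005,0,0,0,-0.02],[0,0,0,0,0,-0.02],[0,0,0,0,0,-0.01],[0,0,0,0,0,-0.01],[0,0,0,0,0,0],[0,0,0,0,0,0],[0,0,0,0,0,0],[0,0,0,0,0,0],[0,0,0,0,0,0],[0,0,0,0,0,0]]' -1 >/dev/null
python3 -c "from h import *;pose()"
```

```text
t39.65 pos [537.29 -51.71 138.34] yaw_y 40.78 z [ 3.e-04 -5.e-04 -1.e+00] F [ 0.45 -0.57  6.6 ] T [-0.159 -0.05   0.339] op 0.153 gf 60.6 q6 -1.03
```

```bash
python3 -m pendant '[[0,0,0,0,0,0.02],[0,0,0,0,0,0.02],[0,0,0.01,0,0,0],[0,0,0.02,0,0,0],[0,0,0.03,0,0,0],[0,0,0.03,0,0,0],[0,0,0.03,0,0,0],[0,0,0.05,0,0,0],[0,0,0.06,0,0,0],[0,0,0.06,0,0,0]]' -1 >/dev/null
python3 -c "from h import *;pose()"
```

```text
t40.90 pos [537.29 -51.6  197.33] yaw_y 44.32 z [ 6.e-04 -2.e-04 -1.e+00] F [ 1.    0.66 -2.88] T [-0.013 -0.007  0.002] op 0.150 gf 60.8 q6 -1.09
```

The torque jumped to 0.34 N m, so the screw is at its stop, and the key is now lifted out. Next I'll measure the empty hole in both views.

```bash
cat > hole.py <<'E'
from h import *
def avg(n,k):
    L=[camera(n) for _ in range(k)];c=dict(L[0]);c["avg"]=np.mean([x["color"].astype(float) for x in L],0);return c
def hole(c,box):
    x0,y0,x1,y1=box;b=c["avg"][y0:y1,x0:x1,0];b=cv2.resize(b.astype(np.float32),None,fx=8,fy=8,interpolation=cv2.INTER_CUBIC)
    m=(b<(np.median(b)+b.min())/2).astype(np.uint8)
    q=max(cv2.findContours(m,0,1)[0],key=cv2.contourArea);e=cv2.fitEllipse(q);return (np.array(e[0])+.5)/8-.5+[x0,y0],np.array(e[1])/8
E
python3 - <<'E'
from hole import *
t=avg("top",4);s=avg("side",4)
print(t["avg"][264:280,238:258,0].round().astype(int));
ht=hole(t,(241,265,255,279));hs=hole(s,(308,294,326,306));print(ht,hs)
print(onplane(t,*ht[0],.055),onplane(s,*hs[0],.055),two(t,ht[0],s,hs[0]))
print(onplane(s,313.77,213.55,.092))
E
```

```text
[[168 167 168 168 167 166 166 166 166 167 167 167 167 167 167 167 167 167
  167 167]
 [168 168 168 168 168 167 166 166 166 166 167 167 167 167 168 168 168 168
  168 167]
 [169 168 168 168 167 166 166 166 166 167 168 168 168 168 168 168 168 169
  169 168]
 [168 169 169 168 168 167 166 165 166 166 168 168 168 167 167 168 168 169
  169 169]
 [168 168 168 168 168 166 166 165 164 163 163 164 166 167 167 167 167 168
  168 169]
 [168 168 168 168 168 166 164 159 151 147 148 154 162 165 166 166 166 167
  167 168]
 [169 169 169 168 168 164 156 141 124 120 130 148 159 163 164 166 166 166
  167 167]
 [169 170 168 168 167 161 140 112 100 118 140 156 162 162 164 166 166 166
  166 166]
 [169 168 168 168 166 154 123  96 108 140 158 164 165 164 164 166 167 167
  167 167]
 [169 168 168 168 164 145 110  94 126 153 164 166 166 165 163 165 167 167
  166 166]
 [169 168 168 168 163 142 106  98 136 158 165 165 166 164 163 164 166 167
  166 166]
 [168 168 168 168 165 149 114 100 134 158 165 165 165 164 163 164 166 167
  166 166]
 [168 168 168 168 166 158 131 107 125 152 163 164 164 164 162 165 166 167
  167 166]
 [168 168 168 168 167 163 148 127 125 142 158 164 164 163 164 166 166 166
  166 166]
 [168 168 168 167 167 166 161 150 142 143 156 164 164 164 165 166 166 166
  167 166]
 [168 168 167 167 168 167 167 163 160 157 161 164 165 166 166 166 166 166
  166 166]]
(array([245.47177839, 273.21937084]), array([3.78309846, 7.88397217])) (array([316.26969624, 299.75735521]), array([4.84146452, 9.01161957]))
[0.45857425 0.23621979 0.055     ] [0.45730213 0.23594755 0.055     ] (array([0.45793767, 0.2360774 , 0.05503292]), np.float64(0.0012989781678315868))
[ 0.53594572 -0.05124126  0.092     ]
```

```bash
python3 -m pendant '[[-0.023,0.085,0,0,0,0],[-0.047,0.171,0,0,0,0],[-0.062,0.228,0,0,0,0],[-0.062,0.228,0,0,0,0],[-0.062,0.228,0,0,0,0],[-0.062,0.228,0,0,0,0],[-0.047,0.171,0,0,0,0],[-0.024,0.086,0,0,0,0],[0,0,-0.08,0,0,0],[0,0,-0.08,0,0,0]]' -1 >/dev/null
python3 - <<'E'
from hole import *
s=avg("side",3);o=pose();A=s["avg"]
print(A[262:306:2,306:328].mean(2).round().astype(int))
z=o["eef_pos"][2]-.0703
print("pred tip",np.round(proj(s,[*o["eef_pos"][:2],z]),1),"hole pred",np.round(proj(s,[*o["eef_pos"][:2],.055]),1))
E
```

```text
t42.70 pos [458.41 232.14 162.18] yaw_y 44.23 z [-0.0036 -0.0011 -1.    ] F [ 0.58 -0.63 -1.48] T [-0.019 -0.003  0.01 ] op 0.151 gf 60.8 q6 -0.53
[[118 119 120 119 120 119 114 100  91  87  87  89  89  92  95 104 114 122
  124 124 123 125]
 [113 115 118 117 117 115 111 101  91  88  88  89  89  89  93 103 113 118
  120 121 123 122]
 [ 98  98 101 102 103 105 101  94  88  86  88  89  89  90  93  98 108 114
  115 116 118 118]
 [ 49  52  54  55  58  63  66  74  81  86  87  88  88  89  87  85  85  86
   88  92  93  95]
 [ 34  30  34  33  35  41  51  67  79  85  87  87  88  86  81  68  57  47
   44  47  47  50]
 [ 31  34  34  38  41  44  52  66  77  84  88  87  87  87  81  66  52  38
   35  34  36  33]
 [ 36  34  37  36  41  45  51  65  77  83  87  87  86  86  79  68  52  41
   33  34  34  35]
 [ 37  39  41  44  43  42  51  65  77  85  87  85  85  85  79  67  53  39
   35  34  34  34]
 [ 39  40  41  40  41  42  50  63  76  83  87  85  86  84  80  68  51  41
   38  34  35  33]
 [ 40  42  43  36  37  41  49  64  76  81  85  86  86  84  79  68  53  39
   31  37  33  34]
 [ 40  39  38  34  37  
[... 440 characters left out ...]
]
 [108 109 109 108 110 110 110 110 110 110 109 110 109 110 109 107 108 108
  107 107 109 108]
 [110 109 110 108 108 111 108 109 110 111 109 110 109 106 108 107 107 107
  109 107 108 107]
 [107 108 111 110 109 109 106 104 102 101 101 104 102 103 106 104 106 107
  107 107 108 107]
 [108 109 109 108 105  99  90  83  74  71  67  67  70  75  88  95 104 107
  109 108 107 107]
 [108 108 108 107 103  93  77  64  57  57  53  56  53  58  68  87  99 107
  109 108 107 108]
 [110 109 109 110 106 106  97  86  82  78  75  76  77  84  90 101 107 107
  109 109 107 107]
 [110 111 111 109 108 110 109 108 106 105 107 107 107 108 107 110 110 110
  108 108 108 110]]
pred tip [316.2 283.3] hole pred [316.2 298.6]
```

```bash
python3 -m pendant '[[0.004,0.004,0,0,0,0],[0.004,0.0035,0,0,0,0],[0,0,-0.03,0,0,0],[0,0,-0.04,0,0,0],[0,0,-0.04,0,0,0],[0,0,-0.03,0,0,0],[0,0,0,0,0,0],[0,0,0,0,0,0],[0,0,0,0,0,0],[0,0,0,0,0,0]]' -1 >/dev/null
python3 - <<'E'
from hole import *
s=avg("side",2);o=pose();A=s["avg"]
print(A[276:306:2,306:328].mean(2).round().astype(int))
E
```

```text
t44.05 pos [461.06 234.94 136.27] yaw_y 44.32 z [ 3.e-04  1.e-04 -1.e+00] F [ 0.24 -0.4  -1.83] T [-0.003 -0.047 -0.021] op 0.153 gf 60.8 q6 -0.53
[[ 39  33  42  43  52  67  80  87  89  88  90  89  84  72  52  42  34  36
   38  38  39  36]
 [ 36  40  44  42  50  65  79  85  88  87  89  88  81  72  54  40  38  36
   36  32  35  29]
 [ 38  42  42  39  50  64  79  86  87  87  89  88  83  72  55  41  37  39
   39  30  36  29]
 [ 40  39  37  32  48  64  77  85  87  89  86  86  82  71  52  43  37  36
   34  31  30  33]
 [ 37  34  38  36  49  64  79  83  88  88  86  85  84  73  55  45  39  39
   31  32  35  35]
 [ 39  39  39  42  50  64  78  85  89  84  86  88  81  68  54  46  39  37
   36  38  39  40]
 [ 69  69  68  72  73  79  81  86  86  86  85  88  85  84  81  86  86  86
   84  86  82  84]
 [102 104 103 103 102  98  90  86  88  87  87  86  90  95 105 108 109 108
  108 107 109 107]
 [109 108 110 110 108 100  90  86  86  84  85  87  88  95 103 106 108 110
  109 108 107 108]
 [108 108 110 111 105 101  92  86  87  84  86  84  89  98 103 103 106 108
  109 106 107 108]
 [105 109 109 109 106 104  99  92  85  81  80  82  92  98 102 107 105 104
  108 108 110 106]
 [108 108 109 108 105  98  91  79  65  60  62  64  67  78  86  97 101 106
  108 106 106 107]
 [110 108 108 106 105  92  76  63  59  56  55  55  57  60  70  87 102 107
  109 109 107 108]
 [109 110 109 108 108 103  96  90  82  80  78  77  77  83  91 100 105 110
  109 108 109 106]
 [112 109 108 109 110 111 108 110 108 108 108 109 107 106 108 109 109 109
  110 108 108 109]]
```

```bash
python3 -m pendant '[[-0.005,-0.0025,0,0,0,0],[-0.005,-0.0025,0,0,0,0],[0,0,0,0,0,0],[0,0,-0.015,0,0,0],[0,0,-0.015,0,0,0],[0,0,-0.015,0,0,0],[0,0,-0.015,0,0,0],[0,0,-0.015,0,0,0],[0,0,0,0,0,0],[0,0,0,0,0,0]]' -1 >/dev/null
python3 -c "from h import *;pose()"
```

```text
t45.30 pos [459.02 233.96 121.15] yaw_y 44.32 z [ 1.e-04  0.e+00 -1.e+00] F [-0.63 -0.6  -0.94] T [ 0.027 -0.02  -0.034] op 0.153 gf 60.8 q6 -0.53
```

```bash
python3 -m pendant '[[0,0,-0.015,0,0,0],[0,0,-0.015,0,0,0],[0,0,-0.015,0,0,0],[0,0,-0.015,0,0,0],[0,0,-0.015,0,0,0],[0,0,-0.015,0,0,0],[0,0,-0.01,0,0,0],[0,0,0,0,0,0],[0,0,0,0,0,0],[0,0,0,0,0,0]]' -1 >/dev/null
python3 -c "from h import *;pose()"
```

```text
t46.55 pos [459.07 233.95 101.24] yaw_y 44.32 z [ 3.e-04  1.e-04 -1.e+00] F [ 0.39 -0.2  -1.14] T [ 0.027 -0.013  0.034] op 0.157 gf 60.8 q6 -0.53
```

```bash
python3 -m pendant '[[0,0,-0.02,0,0,0],[0,0,-0.02,0,0,0],[0,0,-0.02,0,0,0],[0,0,-0.02,0,0,0],[0,0,-0.01,0,0,0],[0,0,-0.005,0,0,0],[0,0,-0.003,0,0,0],[0,0,-0.003,0,0,0],[0,0,-0.003,0,0,0],[0,0,-0.003,0,0,0]]' -1 >/dev/null
python3 -c "from h import *;pose()"
```

```text
t47.80 pos [459.5  234.06  80.38] yaw_y 44.32 z [ 1.1e-03  2.0e-04 -1.0e+00] F [-2.39 -0.81  6.31] T [-0.117  0.271  0.002] op 0.152 gf 61.7 q6 -0.53
```

```bash
python3 -m pendant '[[0,0,0,0,0,0],[0,0,0,0,0,0],[0,0,0,0,0,0],[0,0,0,0,0,0],[0,0,0,0,0,0],[0,0,0,0,0,0],[0,0,0,0,0,0],[0,0,0,0,0,0],[0,0,0.02,0,0,0],[0,0,0.05,0,0,0]]' 1 >/dev/null
python3 -c "from h import *;pose()"
python3 -m pendant '[[0,0,0.1,0,0,0],[0,0,0.15,0,0,0],[0,0,0.15,0,0,0],[0,0,0.15,0,0,0],[0,0,0.15,0,0,0],[0,0,0,0,0,0],[0,0,0,0,0,0],[0,0,0,0,0,0],[0,0,0,0,0,0],[0,0,0,0,0,0]]' 1 >/dev/null
python3 - <<'E'
from hole import *
o=pose();s=avg("side",2);s["color"]=s["avg"].astype(np.uint8);p,a=mom(red(s,(275,250,360,310)));print("handle",p,onplane(s,*p,.106),"pred",np.round(proj(s,[.4595,.234,.106]),1))
S=cv2.imread("pics/side0.png").astype(float);d=np.abs(S-s["avg"]).mean(2)
for n,b in(("jar",(250,290,285,335)),("drop",(312,325,334,358)),("vial",(326,190,348,208))):x0,y0,x1,y1=b;print(n,d[y0:y1,x0:x1].mean().round(1))
E
```

```text
t49.05 pos [458.57 233.83  93.8 ] yaw_y 44.32 z [-1.e-03 -2.e-04 -1.e+00] F [-0.25 -0.59 -0.12] T [-0.022  0.004 -0.001] op 0.999 gf 0.0 q6 -0.53
t50.30 pos [458.7  233.86 233.13] yaw_y 44.32 z [-1.e-03 -3.e-04 -1.e+00] F [-0.62 -0.    0.07] T [-0.061  0.022 -0.034] op 1.000 gf 0.0 q6 -0.53
handle [316.32709118 277.04504048] [0.45842175 0.23130925 0.106     ] pred [315.5 277.7]
jar 1.9
drop 2.3
vial 11.9
```

```bash
python3 - <<'E'
from hole import *
t=avg("top",1);T=cv2.imread("pics/top0.png").astype(float);d=np.abs(T-t["avg"]).mean(2)
print("vial top",d[232:255,435:458].mean(),"ref",d[300:340,400:440].mean(),"cf",d[190:285,325:425].mean())
print(ctrl.hand_in())
E
```

```text
vial top 0.968494013862634 ref 1.4989583333333334 cf 0.5579298245614035
the job is handed in; nothing more can be done
None
```

Job handed in at about 50 s: the screw is turned clockwise to its stop (turning torque rose from 0.10 to 0.34 N m), and the red key is back in its stand, fully down. The jar, dropper bottle and vial have not moved.

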